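Open the utensil steriliser and lay the washed board in it

ROBOT

A 6-joint arm with a two-finger parallel gripper is mounted at the origin on the work surface. World frame = base frame: x ahead of the robot, y to its left, z up, the work surface at z = 0. Lengths are in mm, angles in rad, forces in N, time in s.
With the tool pointing down it reaches from about 300 to 875 mm from the base axis. Payload 6.4 kg.
Tool frame: the origin (TCP) lies at the very end of the fingers, on their centre line; the grasp point (between the pads) lies 19 mm behind it; z points along the fingers, x is the direction in which the jaws open and shut, and the axes are right-handed (so a half turn about z gives the same grasp; the last joint's range is limited). The gripper opens to 85 mm and grips with 20 to 120 N. Pads are 22 mm wide; open, the fingers measure 114 mm over their backs; the gripper's body (76 mm by 85 mm) begins 54 mm behind the grasp point. The pads swing forward as they close: fully open they stand 13 mm farther back than shut.
Start: joints at [-1.341, 0.181, 1.607, -0, 1.354, -0.206], TCP at [242.745, -521.264, 231.288] pointing down, gripper open.
Joint ranges: [-2.99, 2.99], [-0.89, 2.07], [0.3, 2.58], [-1.14, 4.28], [0, 2.63], [-3.12, 3.12]. Speed limits (rad/s): [2.57, 2.57, 3.01, 3.14, 3.14, 3.14].

INTERFACE

Orientations are given as a rotation vector (axis times angle).
In Python, from bench import * gives the robot as it stands.
- The arm moves only by the tool send_rows, never from a script. Its argument "moves" is a list that holds one entry, the list of rows, each a list of 5 numbers: the shift along the tool's x, y, z in mm, then the turn about the tool's z in degrees, then the closure, from 0 (fully open) to 1 (shut). In form: [[[x, y, z, twist, fingers], ...]]. A call has 1 to 12 rows; each row shifts and turns the pose as measured when the row begins, along the tool's axes as they then stand; what a row does not reach is not made up. A row lasts 1/10 s, in which the tool goes at most 50 mm and 8.59 degrees, less where a joint would pass 70% of its speed; a pose out of reach is approached as far as the arm can. A call is refused whole if a number of a shift passes 50 or a number of a turn 8.59, either way. A call with a gripper value outside its range is refused whole. The fingers move at their own pace and stop on an object; "grip_force" is the grip in N (left out, the last holds). Time passes only in rows, so rows that do not move let the fingers close. It gives the time, the measured TCP pose, the force and the opening at its end, in the units of the state.
- get_state(): the state, without advancing time (a new reading comes with each control period).
- read_camera(name): name is "side" or "top"; returns a dict with "pixels" (384x512x3 uint8, blue, green, red), "fx", "fy", "cx", "cy" (pixels), "dist" ([k1, k2, p1, p2, k3] as OpenCV has them; the pictures are not rectified), "rvec" (rotation vector, rad) and "tvec" (3), from world to camera coordinates, as OpenCV has them. Camera axes: x right, y down, z forward; pixel columns grow to the right and rows downward; lengths in mm; the calibration is good to about 2 mm. A picture is of the moment at which its call begins. There is no depth.
- job_done(): hands the job in, once; it reports no verdict.
The state is a dict: "t": time; "qpos": joint angles; "dq": joint speeds; "effort": joint torques, N m; "position": TCP position; "ee_rot": TCP orientation; "force": force on the tool from outside, world axes, zero at the start; "torque": the same for the moment, N m; "opening": opening from 0.0 (shut) to 1.0 (fully open).
Only numpy, scipy, OpenCV 4.12 (cv2) and the standard library are available. Lean on these libraries where they do the work, as an engineer would, in place of code of your own. Each camera call takes 0.05 s, during which the arm holds its last target.

TASK

Press the release button on the front of the white utensil steriliser so that its lid springs fully open. Then take the small wooden board out of the dish rack, where it stands on edge, lay it flat on the bare counter and let go, take it again by its long edges and set it down flat on the two steel bars inside the open steriliser, between the steel lugs, without dropping it in. Leave the lid open, and leave the white tile and the other kitchen things where they are.

Things in the scene. Friction and masses are not known exactly. Their poses are not given: they have to be found in the camera images.
- steriliser: White clamshell utensil steriliser, fixed, on the robot's left or right. Origin: on the counter under the centre of its 160 (x) x 210 (y) mm box; x points from button to hinge, z up. Inside 150 x 200 mm; wall tops 60 mm, inner floor 12 mm above the counter. In front of the box (x -150 to -80 mm, y -65 to +65 mm) is a solid chin 58 mm high that carries the button.
- tray_seat (a point): Where the board's centre belongs, mid-tray, 34 mm above the counter; axes as steriliser; board's length along y. Two steel bars (18 mm wide, 100 mm along x, tops 24 mm above the counter) cross at y = -65 and +65. On each, side lugs with inner faces at x = -34.5 and +34.5; end lugs' inner faces at y = -92 and +92; lug tops at 36 mm. Within 50 mm of the centre along y it is free to the floor.
- button_top (a point): Centre of the top face of the round grey release button (30 mm across) on the chin, 76 mm above the counter, 45 mm in front of the lid's edge; between it and the lid is a small steel catch, 74 mm high, 27 mm behind the button's centre.
- release (a joint): Travel of the button, 0 up to 0.006 m fully down; pressed straight down it needs about 1.5 N to start and 4.5 N at the bottom, springs back, and frees the lid at about 0.004 m.
- lid (a joint): Angle of the lid: 0 shut and latched, 1.85 rad open at its stop. Once freed it springs open by itself in about a second and stays. White frame with clear window, 160 x 210 x 10 mm, hinged along the far (+x) top edge of the box, 62 mm up; open, it stands behind the box to 220 mm above the counter, leaning back beyond the hinge.
- lid_front (a point): Middle of the lid's free front edge, 160 mm from the hinge line.
- rack: Dish rack, 220 (x) x 170 (y) mm, fixed; origin on the counter under its centre, z up. Floor bars' tops at 12 mm, rims 15 mm high. Two slots along x, centre lines at y = -45 and +45 mm, each between four upright 5 mm steel pins (at x = -38 and +38, 15.5 mm either side of the centre line, tops 42 mm up).
- board_center (a point): Centre of the small plain wooden board, 170 x 20 x 60 mm, about 0.14 kg. Its x runs along its length, y through its thickness, z along its width. It starts on a long edge (z up) in one of the rack's slots, centre 42 mm above the counter. Flat on the counter its centre is 10 mm up; either face may be up. On edge on the counter it stands stably; a push near its top edge tips it flat.
- board: The same board; origin at the middle of the long edge it stands on at the start.
- trivet_center (a point): Centre of a white ceramic tile, 100 x 16 x 100 mm, standing on edge in the other slot of the rack (112 mm high); leave it.
- spice_jar: Small jar 44 mm across, 65 mm high, beyond the middle of the counter; origin under its base. Leave it.
- steel_bowl: Steel bowl 110 mm across, 45 mm high, farther back; origin under its base. Leave it.
- canister: White canister 80 mm across, 120 mm high, on the left; origin under its base. Leave it.
- cup: White mug 80 mm across, 90 mm high, on the right; origin under its base. Leave it.
- spoon: Spoon 200 mm long with wooden handle and steel bowl, lying on the left; leave it.
- oil: Green glass bottle 60 mm across, 190 mm high, on the right; origin under its base. Leave it.

How it is judged (in metres and radians):
On the way, in this order (a step that is already met when the one before it is completed fails the run):
1. the lid has sprung open to its stop, by the button (value of joint lid above 1.7 rad), for 0.2 s.
2. the board lies flat on the bare counter, let go (angle between the y axis of board_center and the z axis of steriliser, either way round below 0.06 rad and height (world z) of board_center below 0.016 m and contact force between the fingers and board below 0.2 N and linear speed of board below 0.02 m/s and angular speed of board below 0.2 rad/s), for 0.2 s.
At the end, for the whole second after the job is handed in: The lid is open (over 1.7 rad). The board lies flat (within 0.06 rad) on both bars, its length along the steriliser's long side (within 0.15 rad), its centre within 12 mm of the tray's centre along and across and 4 mm in height, let go and at rest (value of joint lid above 1.7 rad and angle between the y axis of board_center and the z axis of steriliser, either way round below 0.06 rad and angle between the x axis of board_center and the y axis of steriliser, either way round below 0.15 rad and x of board_center in the frame of tray_seat between -0.012 and 0.012 m and y of board_center in the frame of tray_seat between -0.012 and 0.012 m and z of board_center in the frame of tray_seat between -0.004 and 0.004 m and linear speed of board below 0.02 m/s and angular speed of board below 0.2 rad/s); the robot touches nothing.
It fails at once if the board is dropped into the steriliser (falls free over the tray, let go some 15 mm or more above its place) (horizontal distance between board_center and tray_seat below 0.06 m and z of board_center in the frame of tray_seat above 0.012 m and linear speed of board above 0.3 m/s and contact force between the fingers and board below 0.05 N).
It fails at once if the lid is opened by hand instead of by the button (fingers push on the shut lid with more than 15 N) (contact force between the fingers and lid above 15 N and value of joint lid below 0.3 rad).
It fails at once if the tile or another kitchen thing is moved by more than 30 mm (distance of any of trivet_center, spice_jar, steel_bowl, canister, cup, spoon, oil from where it was at the start of the episode above 0.03 m).
It also fails if it takes over 72 s, if anything falls off the work surface, if the arm or the gripper's body presses on something with over 40 N, if the wrist force passes 120 N, or if a joint passes its speed limit or range.

## Working session

There is one attempt and no reset: what is moved stays moved. The work goes in short steps, Python scripts to look and compute and a tool call to move; the robot and the scene stay as the last step left them, time stands still between calls to the robot, and variables do not carry over. Pictures are saved under pics/ and viewed, and the job is handed in when it is done.

Besides the shell and the picture viewer there is one more tool, called after "Emit:" by a JSON object that holds its "api" and its "payload". send_rows: Moves the arm, as the interface text tells. Its arguments: {"type":"object","properties":{"moves":{"type":"array"},"grip_force":{"type":"number"}},"required":["moves"]}

```bash
ls; mkdir -p pics; python3 - <<'E'
from bench import *
import cv2,pickle
print(get_state())
for n in ("top","side"):
    c=read_camera(n); cv2.imwrite(f"pics/{n}0.png",c["pixels"]); pickle.dump(c,open(f"{n}0.pkl","wb"))
    print({k:v for k,v in c.items() if k!="pixels"})
E
```

```text
pics
{'t': 0.0, 'qpos': array([-1.34132726e+00,  1.81563317e-01,  1.60800406e+00,  9.00198933e-06,
        1.35376922e+00, -2.06319504e-01]), 'dq': array([-0.00181808, -0.00039371, -0.00112987,  0.00114812,  0.00114968,
        0.00206807]), 'effort': array([-3.00511583e-04, -4.44872010e+01, -3.51336944e+01, -3.39882408e-04,
        9.03929496e-03,  3.30775526e-05]), 'position': array([ 242.60439309, -520.71570198,  230.37351749]), 'ee_rot': array([-2.64809816e+00,  1.68804052e+00,  1.94892177e-03]), 'force': array([ 0.58761259, -0.49860424, -0.13546994]), 'torque': array([ 0.01795698, -0.0191585 ,  0.02555949]), 'opening': 0.9998687870485875}
{'fx': 406.4009012171444, 'fy': 406.4009012171444, 'cx': 257.08724663324347, 'cy': 191.9670026283367, 'dist': array([-0.01148627,  0.        ,  0.        ,  0.        ,  0.        ]), 'rvec': array([ 2.14078003, -2.13715628,  0.14972712]), 'tvec': array([ -12.62837341,  622.65889838, 1483.42720223])}
{'fx': 409.8950595559258, 'fy': 409.8950595559258, 'cx': 258.1336784234157, 'cy': 187.09916566467146, 'dist': array([-0.01094419,  0.        ,  0.        ,  0.        ,  0.        ]), 'rvec': array([ 0.27024074, -2.90051034,  1.05490397]), 'tvec': array([ 585.26787042,  148.42627873, 1219.41994438])}
```

View pics/top0.png

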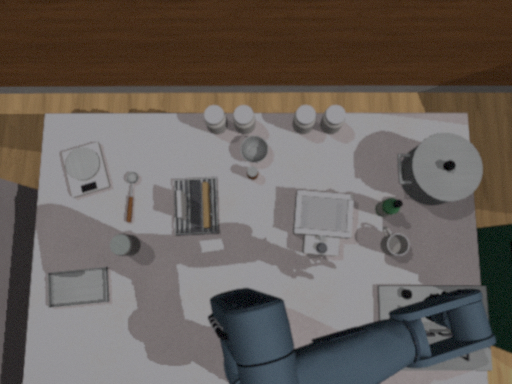

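View pics/side0.png

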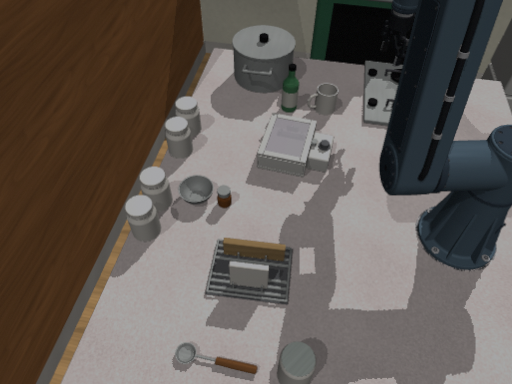

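The top view has the steriliser around pixel (323,215) with its button at about (322,247). The board is the brown strip at about (206,205), with the tile left of it at (181,205). Next I'll zoom in to measure.

```bash
cat > h.py <<'E'
import numpy as np,cv2,pickle
def K(c): return np.array([[c["fx"],0,c["cx"]],[0,c["fy"],c["cy"]],[0,0,1]])
def ray(c,uv):
    R=cv2.Rodrigues(c["rvec"])[0]
    n=cv2.undistortPoints(np.array([[uv]],float),K(c),c["dist"])[0,0]
    return -R.T@c["tvec"], R.T@np.array([n[0],n[1],1])
def onz(c,uv,z):
    o,d=ray(c,uv); return o+d*(z-o[2])/d[2]
def proj(c,P):
    return cv2.projectPoints(np.array(P,float).reshape(-1,1,3),c["rvec"],c["tvec"],K(c),c["dist"])[0][:,0]
def tri(c1,u1,c2,u2):
    a,d=ray(c1,u1);b,e=ray(c2,u2);d/=np.linalg.norm(d);e/=np.linalg.norm(e)
    s=np.linalg.lstsq(np.stack([d,-e],1),b-a,rcond=None)[0]
    p,q=a+s[0]*d,b+s[1]*e
    return (p+q)/2,np.linalg.norm(p-q)
def load(n): return pickle.load(open(n+".pkl","rb"))
def snap(n,tag):
    from bench import read_camera
    c=read_camera(n); pickle.dump(c,open(f"{n}{tag}.pkl","wb")); return c
def crop(c,x0,y0,x1,y1,f,name):
    im=cv2.resize(c["pixels"][y0:y1,x0:x1],None,fx=f,fy=f,interpolation=cv2.INTER_CUBIC); cv2.imwrite("pics/"+name,im)
E
python3 - <<'E'
from h import *
t=load("top0");s=load("side0")
a=cv2.resize(t["pixels"][170:270,280:370],None,fx=4,fy=4,interpolation=cv2.INTER_CUBIC)
b=cv2.resize(t["pixels"][165:265,160:250],None,fx=4,fy=4,interpolation=cv2.INTER_CUBIC)
cv2.imwrite("pics/t0c.png",np.hstack([a,b]))
a=cv2.resize(s["pixels"][100:200,245:345],None,fx=4,fy=4,interpolation=cv2.INTER_CUBIC)
b=cv2.resize(s["pixels"][220:320,200:300],None,fx=4,fy=4,interpolation=cv2.INTER_CUBIC)
cv2.imwrite("pics/s0c.png",np.hstack([a,b]))
E
```

```text
(no output)
```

View pics/t0c.png

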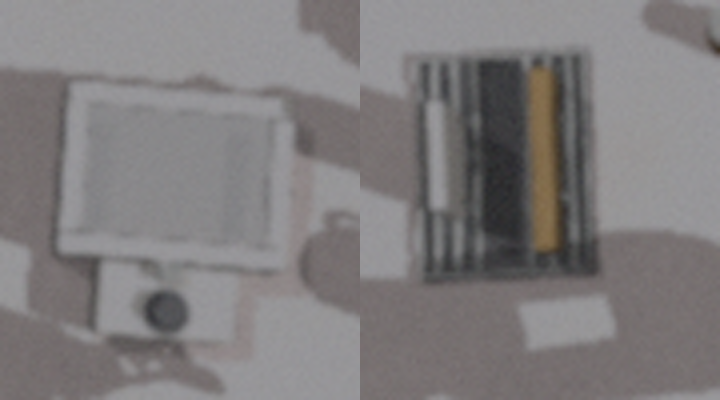

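View pics/s0c.png

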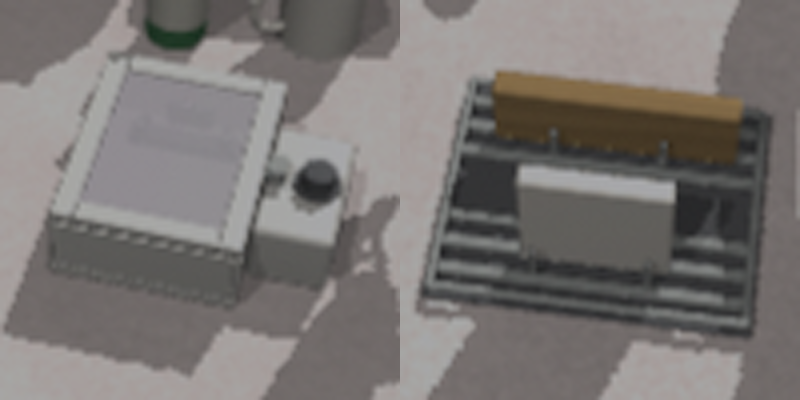

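```bash
python3 - <<'E'
from h import *
t=load("top0");s=load("side0")
def cen(c,roi,kind):
    x0,y0,x1,y1=roi; p=c["pixels"][y0:y1,x0:x1].astype(int)
    if kind=="dark": m=(p.sum(2)<255)
    else: m=(p[...,2]-p[...,0]>35)
    m=m.astype(np.uint8); n,l,st,ce=cv2.connectedComponentsWithStats(m)
    k=1+np.argmax(st[1:,4]); cs=cv2.findContours((l==k).astype(np.uint8),0,1)[0][0]
    r=cv2.minAreaRect(cs+np.array([x0,y0])); 
    return ce[k]+[x0,y0],st[k,4],r,cv2.boxPoints(r)
f=lambda x:np.round(x,1)
bt=cen(t,(312,238,334,256),"dark");bs=cen(s,(312,135,336,155),"dark")
print("btn",bt[0],bt[1],bs[0],bs[1]); P,e=tri(t,bt[0],s,bs[0]);print(f(P),e,f(onz(t,bt[0],76)),f(onz(s,bs[0],76)))
B=cen(t,(195,175,215,235),"br");print("board",B[0],B[1],B[2])
print(f(onz(t,B[0],72)),[f(onz(t,q,72)) for q in B[3]])
B2=cen(s,(215,232,292,265),"br");print(B2[0],B2[1],B2[2])
# side board top face corners (approx from crop)
for q in [(200+495/4,220+72/4),(200+740/4,220+98/4)]: print("side top edge",f(onz(s,q,72)))
L=[(67,80),(290,100),(275,270),(57,250)]
for q in L: print("lid",f(onz(t,(280+q[0]/4,170+q[1]/4),70)))
for q in [(118,57),(287,85),(237,255),(50,215)]: print("lid side",f(onz(s,(245+q[0]/4,100+q[1]/4),70)))
for q in [(405,55-0),(590,48),(600,272),(425,280)]: print("rack",f(onz(t,(160+(q[0]-360)/4,165+q[1]/4),15)))
o,_=ray(t,(0,0));print(o)
E
```

```text
btn [320.32258065 247.35483871] 62 [323.77272727 145.59090909] 88
[ 417.  -242.5   65.5] 1.6255442348510718 [ 416.  -240.9   76. ] [ 418.5 -231.5   76. ]
board [205.63333333 204.225     ] 240 ((205.74928283691406, 204.47657775878906), (45.04051208496094, 5.591020584106445), 88.21009063720703)
[572.9 178.   72. ] [array([656. , 192.3,  72. ]), array([656.6, 171.5,  72. ]), array([489.4, 162.9,  72. ]), array([488.7, 183.4,  72. ])]
[254.14948454 243.90463918] 388 ((253.9566650390625, 243.8814239501953), (62.168067932128906, 6.322941780090332), 6.483074188232422)
side top edge [390.5 126.5  72. ]
side top edge [224.6 115.8  72. ]
lid [ 626.7 -158.8   70. ]
lid [ 608.2 -364.5   70. ]
lid [ 451.9 -345.9   70. ]
lid [ 469.7 -147.8   70. ]
lid side [ 602.7 -362.3   70. ]
lid side [ 451.6 -354.9   70. ]
lid side [ 473.  -142.9   70. ]
lid side [ 626.8 -157.4   70. ]
rack [678.9 321.3  15. ]
rack [685.9 142.1  15. ]
rack [470.  128.9  15. ]
rack [462.1 295.   15. ]
[ 394.41537127  -27.03806681 1559.52726866]
```

The button is at about (417,-242), and the steriliser's yaw is about -5.5°. The lid edges and the button agree on both. The board's top centre is near (573,178), yaw about 3°. I'll move above the button with the fingers shut, then twist.

Emit:
{"api": "send_rows", "payload": {"moves": [[[-23,-34,0,0,1],[-23,-34,0,0,1],[-23,-34,0,0,1],[-23,-34,0,0,1],[-23,-34,0,0,1],[-23,-34,0,0,1],[-23,-34,0,0,1],[0,0,0,8,1],[0,0,0,8,1],[0,0,0,8,1],[0,0,0,6,1],[0,0,0,0,1]]], "grip_force": 40}}

```text
t: 1.3
position: [393.7, -261.1, 225.7]
ee_rot: [-2.097, 2.335, 0.016]
force: [0.4, 0.7, -0.0]
opening: -0.002
```

```bash
cat > go.py <<'E'
import sys
from h import *
from bench import get_state
# usage: go.py x y z yawdeg(of tool x)
st=get_state(); R=cv2.Rodrigues(np.array(st["ee_rot"]))[0]
x,y,z,yw=map(float,sys.argv[1:5])
d=np.array([x,y,z])-st["position"]
yaw=np.degrees(np.arctan2(R[1,0],R[0,0]))
dy=(yw-yaw+90)%180-90
print("t",round(st["t"],2),"pos",st["position"].round(1),"yaw",yaw.round(1),"tilt",R[2,2].round(4),"q",st["qpos"].round(2),"F",st["force"].round(1),"open",round(st["opening"],3))
print("tool shift now",(R.T@d).round(1),"twist",round(-dy,1))
a=np.radians(yaw+dy);T=np.array([[np.cos(a),np.sin(a),0],[np.sin(a),-np.cos(a),0],[0,0,-1.]])
print("tool shift after twist",(T.T@d).round(1))
E
python3 go.py 413 -242 110 -95.5
```

```text
t 1.3 pos [ 393.7 -261.1  225.7] yaw -96.2 tilt -0.9999 q [-0.84 -0.04  1.86  0.    1.34  0.84] F [ 0.4  0.7 -0. ] open -0.002
tool shift now [-20.1 -17.8 115.8] twist -0.7
tool shift after twist [-20.9 -17.4 115.7]
```

Emit:
{"api": "send_rows", "payload": {"moves": [[[-10,-9,20,-0.7,1],[-10,-9,20,0,1],[0,0,30,0,1],[0,0,30,0,1],[0,0,15,0,1],[0,0,0,0,1]]]}}

```text
t: 1.9
position: [413.9, -241.9, 107.2]
ee_rot: [-2.133, 2.303, 0.013]
force: [-0.7, -0.1, -0.7]
opening: 0.001
```

```bash
python3 go.py 413 -242 84 -95.5; python3 - <<'E'
from h import *
t=snap("top","1");s=snap("side","1")
a=cv2.resize(t["pixels"][170:270,280:370],None,fx=4,fy=4,interpolation=cv2.INTER_CUBIC)
b=cv2.resize(s["pixels"][100:200,275:375],None,fx=4,fy=4,interpolation=cv2.INTER_CUBIC)
cv2.imwrite("pics/c1.png",np.hstack([a,b]))
E
```

```text
t 1.9 pos [ 413.9 -241.9  107.2] yaw -94.4 tilt -1.0 q [-0.78  0.13  1.94  0.    1.08  0.87] F [-0.7 -0.1 -0.7] open 0.001
tool shift now [ 0.3  0.8 23.2] twist 1.1
tool shift after twist [ 0.2  0.8 23.2]
```

View pics/c1.png

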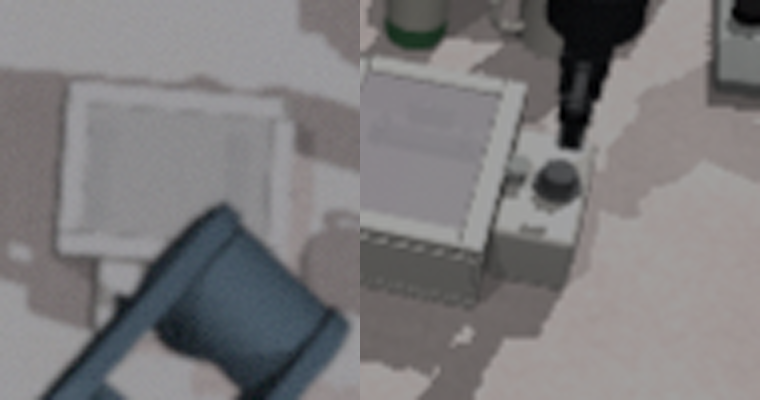

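The side crop shows the fingertip at about (570,145), just above the button at (557,172). I'll check that numerically.

```bash
python3 - <<'E'
from h import *
s=load("side1")
p=proj(s,[(413.9,-241.9,107.2),(413.9,-241.9,76),(417,-242.5,76)]);print((p-[275,100])*4+[360,0])
for u in [(557,168),(560,163),(557,175)]: print(onz(s,(275+(u[0]-360)/4,100+u[1]/4),76))
E
```

```text
[[567.09819556 146.71031831]
 [561.55725715 174.43791659]
 [557.8660968  173.42322868]]
[ 418.19527403 -248.82952793   76.        ]
[ 416.18710914 -255.32869265   76.        ]
[ 417.56485958 -240.48333002   76.        ]
```

Emit:
{"api": "send_rows", "payload": {"moves": [[[1,0,12,0,1],[1,0,12,0,1],[0,0,6,0,1],[0,0,3,0,1],[0,0,3,0,1],[0,0,2,0,1]]]}}

```text
t: 2.6
position: [416.9, -247.5, 72.2]
ee_rot: [-2.134, 2.302, -0.004]
force: [-1.5, 1.1, 3.5]
opening: 0.003
```

```bash
python3 go.py 413 -242 70 -95.5
```

```text
t 2.6 pos [ 416.9 -247.5   72.2] yaw -94.3 tilt -1.0 q [-0.78  0.19  1.95  0.    0.99  0.86] F [-1.5  1.1  3.5] open 0.003
tool shift now [-5.2  4.3  2.2] twist 1.2
tool shift after twist [-5.1  4.4  2.2]
```

Emit:
{"api": "send_rows", "payload": {"moves": [[[-1,2,2,0,1],[0,0,2,0,1],[0,0,0,0,1],[0,0,-15,0,1],[0,0,-30,0,1],[0,0,-40,0,1],[0,0,-40,0,1]]]}}

```text
t: 3.3
position: [411.1, -243.2, 192.2]
ee_rot: [-2.135, 2.302, 0.016]
force: [0.7, -0.7, 0.3]
opening: -0.0
```

```bash
python3 go.py 413 -242 200 -95.5;  python3 - <<'E'
from h import *
t=snap("top","2");s=snap("side","2")
a=cv2.resize(t["pixels"][150:270,270:370],None,fx=4,fy=4,interpolation=cv2.INTER_CUBIC)
b=cv2.resize(s["pixels"][80:200,245:345],None,fx=4,fy=4,interpolation=cv2.INTER_CUBIC)
cv2.imwrite("pics/c2.png",np.hstack([a,b]))
E
```

```text
t 3.3 pos [ 411.1 -243.2  192.2] yaw -94.3 tilt -0.9999 q [-0.79  0.01  1.88  0.    1.27  0.86] F [ 0.7 -0.7  0.3] open -0.0
tool shift now [-1.4 -1.8 -7.8] twist 1.2
tool shift after twist [-1.4 -1.8 -7.8]
```

View pics/c2.png

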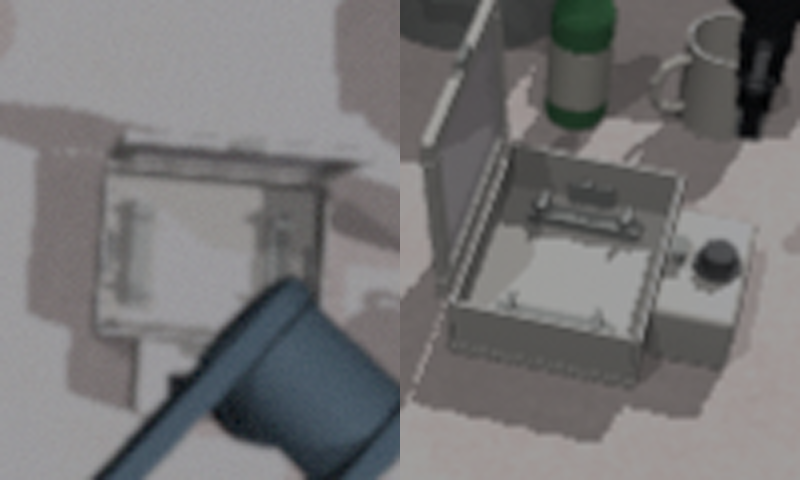

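The lid is standing open: its frame is upright at the left of the side crop, and the interior and bars are visible. Next, a side-view cross-check of the board, and the opened tray measured while I'm at it.

```bash
python3 - <<'E'
from h import *
s=load("side0");f=lambda x:np.round(x,1)
# side crop b: origin (200,220), offset 400; top face corners
for q in [(495,72),(742,98),(738,118),(493,94)]: print(f(onz(s,(200+(q[0]-400)/4,220+q[1]/4),72)))
E
python3 go.py 573 178 180 -87
```

```text
[659.2 178.4  72. ]
[490.9 167.   72. ]
[491.4 183.   72. ]
[656.5 195.7  72. ]
t 3.4 pos [ 414.2 -246.2  197.1] yaw -94.3 tilt -1.0 q [-0.78  0.    1.87  0.    1.26  0.86] F [ 0.3 -0.3 -0.3] open -0.0
tool shift now [-434.9 -126.5   17.7] twist -7.3
tool shift after twist [-415.3 -180.8   17.1]
```

Emit:
{"api": "send_rows", "payload": {"moves": [[[0,0,-5,-7.5,0],[-36,-15,0,0,0],[-36,-15,0,0,0],[-36,-15,0,0,0],[-36,-15,0,0,0],[-36,-15,0,0,0],[-36,-15,0,0,0],[-36,-15,0,0,0],[-36,-15,0,0,0],[-36,-15,0,0,0],[-36,-15,0,0,0],[0,0,0,0,0]]]}}

```text
t: 4.6
position: [541.4, 135.6, 192.3]
ee_rot: [2.281, -2.154, -0.005]
force: [0.2, -0.2, -0.3]
opening: 0.997
```

```bash
python3 go.py 573 179 180 -86.6
```

```text
t 4.6 pos [541.4 135.6 192.3] yaw -86.7 tilt -1.0 q [ 0.03  0.18  1.68 -0.    1.28  1.55] F [ 0.2 -0.2 -0.3] open 0.997
tool shift now [-41.6 -34.1  12.1] twist -0.1
tool shift after twist [-41.5 -34.1  12.3]
```

Emit:
{"api": "send_rows", "payload": {"moves": [[[-22,-18,0,0,0],[-19,-16,0,0,0],[0,0,0,0,0],[0,0,25,0,0],[0,0,25,0,0],[0,0,0,0,0]]]}}

```text
t: 5.2
position: [569.2, 177.2, 134.8]
ee_rot: [2.278, -2.145, -0.01]
force: [0.3, 1.3, 0.1]
opening: 0.999
```

```bash
python3 go.py 573 179 40 -86.6;  python3 - <<'E'
from h import *
t=snap("top","3");s=snap("side","3")
a=cv2.resize(t["pixels"][165:265,150:250],None,fx=4,fy=4,interpolation=cv2.INTER_CUBIC)
b=cv2.resize(s["pixels"][200:300,200:300],None,fx=4,fy=4,interpolation=cv2.INTER_CUBIC)
cv2.imwrite("pics/c3.png",np.hstack([a,b]))
E
```

```text
t 5.2 pos [569.2 177.2 134.8] yaw -86.6 tilt -0.9999 q [ 0.1   0.34  1.62 -0.    1.2   1.62] F [0.3 1.3 0.1] open 0.999
tool shift now [-1.9 -5.2 94.8] twist 0.0
tool shift after twist [-1.5 -3.9 94.8]
```

View pics/c3.png

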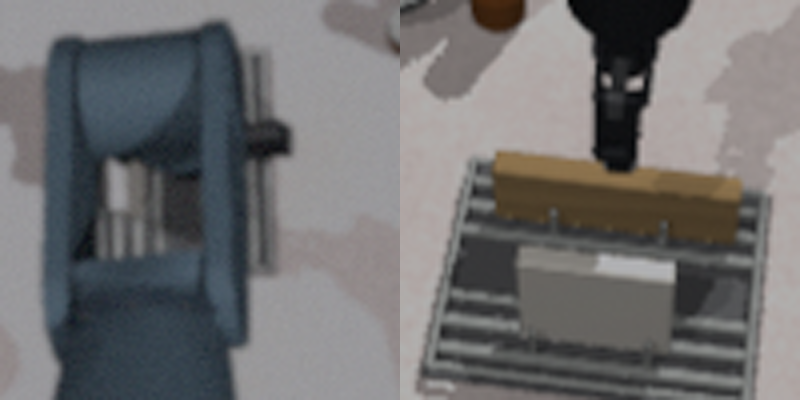

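The side view shows the gripper centred over the board, with the tile clear of it at (595,300). I'll descend and grip.

Emit:
{"api": "send_rows", "payload": {"moves": [[[-2,-4,25,0,0],[0,0,25,0,0],[0,0,25,0,0],[0,0,18,0,0],[0,0,2,0,0],[0,0,0,0,0]]]}}

```text
t: 5.9
position: [582.6, 177.3, 52.0]
ee_rot: [-2.281, 2.155, -0.013]
force: [0.5, -0.0, -0.2]
opening: 1.001
```

```bash
python3 go.py 573 179 40 -86.6
```

```text
t 5.9 pos [582.6 177.3  52. ] yaw -86.7 tilt -1.0 q [ 0.1   0.46  1.64 -0.    1.03  1.62] F [ 0.5 -0.  -0.2] open 1.001
tool shift now [-2.3  9.6 11.9] twist -0.1
tool shift after twist [-2.3  9.5 12. ]
```

Emit:
{"api": "send_rows", "payload": {"moves": [[[-2,8,9,0,0],[0,2,3,0,0],[0,0,0,0,0],[0,0,0,0,1],[0,0,0,0,1],[0,0,0,0,1],[0,0,0,0,1],[0,0,0,0,1],[0,0,0,0,1]]], "grip_force": 40}}

```text
t: 6.8
position: [575.3, 179.1, 44.8]
ee_rot: [-2.277, 2.15, -0.022]
force: [-0.0, 0.9, -0.5]
opening: 0.222
```

```bash
python3 go.py 573 179 40 -86.6
```

```text
t 6.8 pos [575.3 179.1  44.8] yaw -86.7 tilt -0.9999 q [ 0.11  0.46  1.67 -0.01  1.    1.62] F [-0.   0.9 -0.5] open 0.222
tool shift now [-0.1  2.4  4.7] twist -0.1
tool shift after twist [-0.1  2.3  4.8]
```

The board is gripped: opening 0.222, about 19 mm. Lifting it.

Emit:
{"api": "send_rows", "payload": {"moves": [[[0,0,-10,0,1],[0,0,-25,0,1],[0,0,-30,0,1],[0,0,-30,0,1],[0,0,-25,0,1],[15,0,0,0,1],[30,10,0,0,1],[30,10,0,0,1],[30,10,0,0,1],[30,10,0,0,1],[30,10,0,0,1],[0,0,0,0,1]]]}}

```text
t: 8.0
position: [526.7, 2.4, 166.0]
ee_rot: [-2.285, 2.152, -0.015]
force: [0.3, 0.4, -0.8]
opening: 0.226
```

```bash
python3 go.py 500 0 120 -5.5
```

```text
t 8.0 pos [526.7   2.4 166. ] yaw -86.6 tilt -1.0 q [-0.22  0.14  1.8  -0.    1.2   1.29] F [ 0.3  0.4 -0.8] open 0.226
tool shift now [ 0.6 27.2 45.8] twist -81.1
tool shift after twist [-26.4   5.   46. ]
```

Emit:
{"api": "send_rows", "payload": {"moves": [[[0,0,0,-8,1],[0,0,0,-8,1],[0,0,0,-8,1],[0,0,0,-8,1],[0,0,0,-8,1],[0,0,0,-8,1],[0,0,0,-8,1],[0,0,0,-8,1],[0,0,0,-8,1],[0,0,0,-8,1],[0,0,0,0,1]]]}}

```text
t: 9.1
position: [519.5, 0.6, 156.0]
ee_rot: [3.139, -0.099, -0.01]
force: [1.1, -0.7, -2.1]
opening: 0.223
```

```bash
python3 go.py 500 0 70 -5.5
```

```text
t 9.1 pos [519.5   0.6 156. ] yaw -3.6 tilt -1.0 q [-0.23  0.14  1.81 -0.    1.19 -0.16] F [ 1.1 -0.7 -2.1] open 0.223
tool shift now [-18.8   1.7  86.2] twist 1.9
tool shift after twist [-19.3   2.4  86. ]
```

Emit:
{"api": "send_rows", "payload": {"moves": [[[-8,1,20,1.9,1],[-8,0,20,0,1],[-8,0,20,0,1],[-4,0,20,0,1],[-3,0,6,0,1],[0,0,0,0,1]]]}}

```text
t: 9.7
position: [486.1, 2.6, 66.1]
ee_rot: [3.135, -0.189, -0.012]
force: [0.3, 0.0, -1.3]
opening: 0.223
```

```bash
python3 go.py 500 0 34 -5.5;  python3 - <<'E'
from h import *
s=snap("side","4")
crop(s,180,100,360,280,3,"c4.png")
E
```

```text
t 9.7 pos [486.1   2.6  66.1] yaw -6.9 tilt -1.0 q [-0.24  0.21  1.94 -0.    0.99 -0.12] F [ 0.3  0.  -1.3] open 0.223
tool shift now [14.4  0.9 32. ] twist -1.4
tool shift after twist [14.1  1.3 32.1]
```

View pics/c4.png

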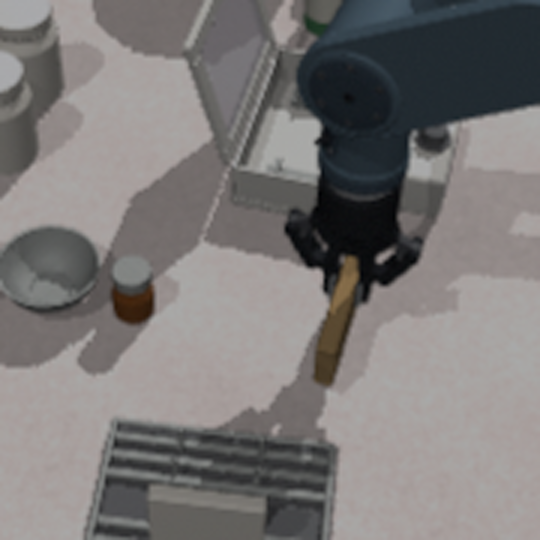

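The board hangs on edge above bare counter, with its near end at about (325,375) in the crop. Lowering it.

Emit:
{"api": "send_rows", "payload": {"moves": [[[0,0,15,-1.4,1],[0,0,8,0,1],[0,0,3,0,1],[0,0,1.5,0,1],[0,0,1,0,1],[0,0,0,0,1]]]}}

```text
t: 10.35
position: [491.6, 1.4, 42.0]
ee_rot: [3.135, -0.156, 0.003]
force: [-1.0, -0.6, -1.2]
opening: 0.224
```

```bash
python3 go.py 500 0 33 -5.5
```

```text
t 10.35 pos [491.6   1.4  42. ] yaw -5.7 tilt -1.0 q [-0.24  0.26  1.95 -0.    0.93 -0.14] F [-1.  -0.6 -1.2] open 0.224
tool shift now [8.5 0.5 9.1] twist -0.2
tool shift after twist [8.5 0.6 9. ]
```

Emit:
{"api": "send_rows", "payload": {"moves": [[[0,0,4,0,1],[0,0,3,0,1],[0,0,2,0,1],[0,0,1.5,0,1],[0,0,0,0,1]]]}}

```text
t: 10.85
position: [492.9, 0.4, 32.9]
ee_rot: [3.134, -0.156, 0.007]
force: [-1.8, 2.3, 1.4]
opening: 0.228
```

```bash
python3 go.py 500 0 32 -5.5
```

```text
t 10.85 pos [4.929e+02 4.000e-01 3.290e+01] yaw -5.7 tilt -1.0 q [-0.24  0.28  1.95 -0.    0.91 -0.14] F [-1.8  2.3  1.4] open 0.228
tool shift now [ 7.1 -0.3  0.9] twist -0.2
tool shift after twist [ 7.1 -0.3  0.9]
```

Contact with the counter shows, with force z going from -1.2 to +1.4 N. Releasing and rising.

Emit:
{"api": "send_rows", "payload": {"moves": [[[0,0,0.5,0,0.6],[0,0,0,0,0],[0,0,0,0,0],[0,0,0,0,0],[0,0,-10,0,0],[0,0,-20,0,0],[0,0,-30,0,0],[0,0,-10,0,0],[0,0,0,0,0]]]}}

```text
t: 11.75
position: [492.5, 0.8, 105.8]
ee_rot: [3.134, -0.156, 0.007]
force: [0.6, 0.5, -0.1]
opening: 0.996
```

```bash
python3 go.py 440 0 100 -5.5;  python3 - <<'E'
from h import *
s=snap("side","5")
crop(s,180,100,360,280,3,"c5.png")
E
```

```text
t 11.75 pos [492.5   0.8 105.8] yaw -5.7 tilt -1.0 q [-0.24  0.15  1.92 -0.    1.07 -0.14] F [ 0.6  0.5 -0.1] open 0.996
tool shift now [-52.2   6.    5.6] twist -0.2
tool shift after twist [-52.2   5.9   5.8]
```

View pics/c5.png

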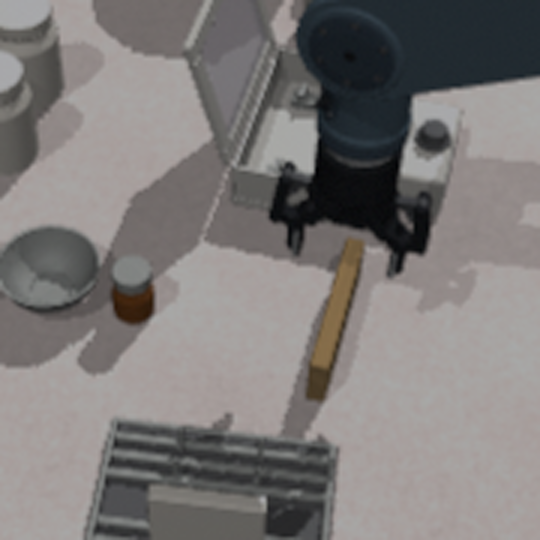

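The board stands on edge, end at (318,385) in the crop. I'll back off to the robot's side, shut the fingers, and push near the top edge.

Emit:
{"api": "send_rows", "payload": {"moves": [[[0,0,-10,0,0],[-25,0,0,0,1],[-30,2,0,0,1],[-10,2,0,0,1],[0,0,20,0,1],[0,0,25,0,1],[0,0,15,0,1],[0,0,0,0,1]]]}}

```text
t: 12.6
position: [425.0, 2.9, 52.1]
ee_rot: [3.134, -0.158, 0.002]
force: [-0.3, -1.4, -0.3]
opening: -0.005
```

```bash
python3 go.py 468 0 48 -5.5
```

```text
t 12.6 pos [425.    2.9  52.1] yaw -5.8 tilt -1.0 q [-0.27  0.11  2.11 -0.    0.92 -0.17] F [-0.3 -1.4 -0.3] open -0.005
tool shift now [43.  -1.5  4.2] twist -0.3
tool shift after twist [43.  -1.3  4.1]
```

Emit:
{"api": "send_rows", "payload": {"moves": [[[15,0,3,0,1],[15,0,0,0,1],[10,0,0,0,1],[7,0,0,0,1],[7,0,0,0,1],[7,0,0,0,1],[7,0,0,0,1],[7,0,0,0,1],[0,0,0,0,1]]]}}

```text
t: 13.5
position: [504.9, -5.6, 50.9]
ee_rot: [3.135, -0.159, 0.002]
force: [0.4, -0.4, 0.4]
opening: 0.003
```

```bash
python3 go.py 500 0 48 -5.5;  python3 - <<'E'
from h import *
s=snap("side","6")
crop(s,180,100,360,280,3,"c6.png")
E
```

```text
t 13.5 pos [504.9  -5.6  50.9] yaw -5.8 tilt -1.0 q [-0.24  0.27  1.91 -0.    0.96 -0.14] F [ 0.4 -0.4  0.4] open 0.003
tool shift now [-5.5 -5.   2.9] twist -0.3
tool shift after twist [-5.4 -5.1  2.9]
```

View pics/c6.png

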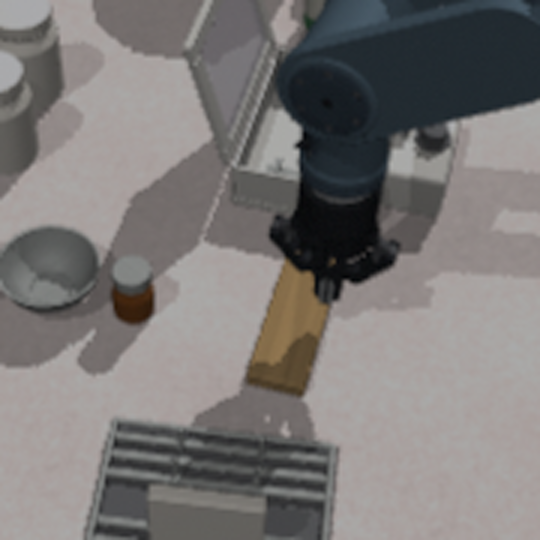

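The board is flat on the counter, with its near end at (275,385) in the crop. I'll retreat for a clear view.

Emit:
{"api": "send_rows", "payload": {"moves": [[[0,0,-30,0,0],[-20,0,-30,0,0],[-35,0,-30,0,0],[-40,0,-20,0,0],[-40,0,-10,0,0],[-20,0,0,0,0],[0,0,0,0,0]]]}}

```text
t: 14.25
position: [342.9, 11.6, 173.4]
ee_rot: [3.135, -0.158, -0.005]
force: [0.7, 0.3, 0.4]
opening: 1.003
```

```bash
python3 go.py 535 0 60 -5.5;  python3 - <<'E'
from h import *
t=snap("top","7");s=snap("side","7")
a=cv2.resize(t["pixels"][150:270,220:370],None,fx=3,fy=3,interpolation=cv2.INTER_CUBIC)
b=cv2.resize(s["pixels"][100:220,235:345],None,fx=3,fy=3,interpolation=cv2.INTER_CUBIC)
cv2.imwrite("pics/c7.png",np.hstack([a,b]))
f=lambda x:np.round(x,1)
for c,roi in((t,(215,150,290,270)),(s,(215,160,310,250))):
    x0,y0,x1,y1=roi; p=c["pixels"][y0:y1,x0:x1].astype(int)
    m=(p[...,2]-p[...,0]>35).astype(np.uint8); n,l,st,ce=cv2.connectedComponentsWithStats(m)
    k=1+np.argmax(st[1:,4]); cs=cv2.findContours((l==k).astype(np.uint8),0,1)[0][0]
    r=cv2.minAreaRect(cs+np.array([x0,y0])); print(r,st[k,4])
    bp=cv2.boxPoints(r); 
    W=np.array([onz(c,q,20)[:2] for q in bp]); print(f(onz(c,ce[k]+[x0,y0],20)),f(W).tolist(),f(W.mean(0)))
E
```

```text
t 14.25 pos [342.9  11.6 173.4] yaw -5.8 tilt -1.0 q [-0.31 -0.33  2.2  -0.    1.27 -0.21] F [0.7 0.3 0.4] open 1.003
tool shift now [192.6  -8.  112.9] twist -0.3
tool shift after twist [192.3  -6.8 113.4]
((254.8118896484375, 216.88119506835938), (43.980648040771484, 14.527543067932129), 5.710593223571777) 636
[531.   -2.4  20. ] [[511.7, 82.8], [566.9, 77.9], [550.4, -88.8], [495.5, -83.0]] [531.1  -2.8]
((277.6751403808594, 205.9044647216797), (19.638774871826172, 44.920875549316406), 16.389541625976562) 841
[533.    3.6  20. ] [[569.5, 79.6], [558.3, -93.6], [495.8, -82.2], [512.0, 88.4]] [533.9  -1.9]
```

View pics/c7.png

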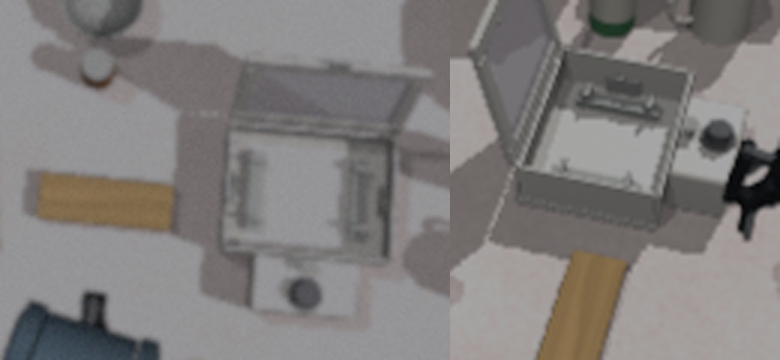

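The board lies flat at (531.5,-2.5), length yaw -5.6° off world y. Both views agree within about 3 mm. Next I'll measure the tray from the bars and wall corners.

```bash
python3 - <<'E'
from h import *
t=load("top7");s=load("side7")
def en(c,x0,y0,x1,y1,f):
    im=cv2.resize(c["pixels"][y0:y1,x0:x1],None,fx=f,fy=f,interpolation=cv2.INTER_CUBIC)
    return cv2.normalize(im,None,0,255,cv2.NORM_MINMAX)
cv2.imwrite("pics/t7z.png",en(t,290,185,360,260,8)); cv2.imwrite("pics/s7z.png",en(s,250,110,325,180,8))
E
```

```text
(no output)
```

View pics/t7z.png

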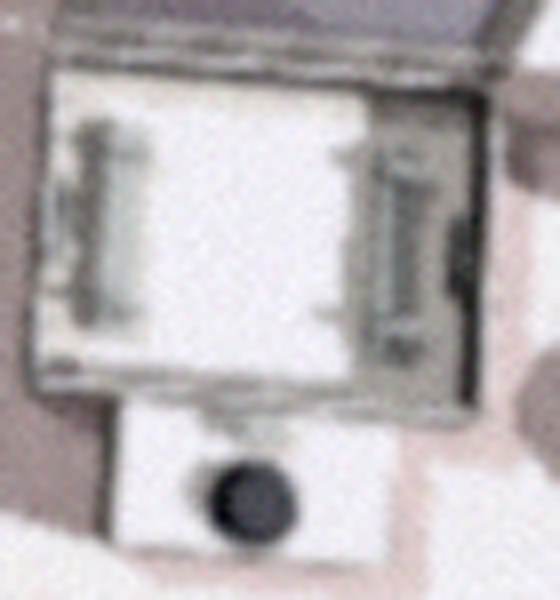

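View pics/s7z.png

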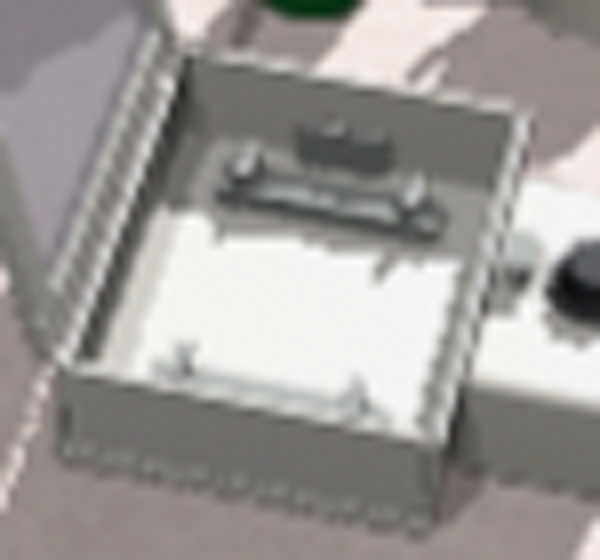

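```bash
python3 - <<'E'
from h import *
t=load("top7");s=load("side7")
f=lambda x:np.round(x,1)
S=lambda q:(250+q[0]/8,110+q[1]/8); T=lambda q:(290+q[0]/8,185+q[1]/8)
P=[onz(s,S(q),36)[:2] for q in [(185,350),(358,380),(245,150),(415,180)]]
print("side lugs",f(P).tolist(),f(np.mean(P,0)))
P=[onz(t,T(q),36)[:2] for q in [(125,140),(122,315),(408,160),(398,347)]]
print("top lugs",f(P).tolist(),f(np.mean(P,0)))
b=onz(t,T((253,503)),76);print("btn",f(b),f(b[:2]+125*np.array([np.cos(.096),-np.sin(.096)])))
# outer wall tops: side
P=[onz(s,S(q),60)[:2] for q in [(60,370),(440,440),(525,105),(183,50)]]
print("side walls",f(P).tolist(),f(np.mean(P,0)))
# predicted
c=np.array([541.5,-255]);y=-np.radians(5.5);R=np.array([[np.cos(y),-np.sin(y)],[np.sin(y),np.cos(y)]])
Q=[[sx*80,sy*105] for sx in(-1,1) for sy in(-1,1)]
W=[np.r_[c+R@q,60] for q in Q];print("walls px side",f((proj(s,W)-[250,110])*8).tolist(),"top",f((proj(t,W)-[290,185])*8).tolist())
W=[np.r_[c+R@np.array(q),24] for q in [[-50,65],[50,65],[-50,-65],[50,-65]]];print("bar ends side",f((proj(s,W)-[250,110])*8).tolist(),"top",f((proj(t,W)-[290,185])*8).tolist())
E
```

```text
side lugs [[580.7, -200.8], [507.1, -197.6], [573.8, -328.9], [497.3, -324.5]] [ 539.7 -263. ]
top lugs [[584.3, -194.7], [501.8, -192.0], [574.9, -327.7], [487.0, -320.6]] [ 537.  -258.8]
btn [ 414.2 -245.6   76. ] [ 538.6 -257.5]
side walls [[626.3, -156.0], [470.0, -147.4], [454.4, -355.9], [608.0, -362.2]] [ 539.7 -255.4]
walls px side [[530.1, 111.8], [434.0, 447.6], [178.0, 42.0], [49.2, 364.5]] top [[478.4, 421.0], [21.3, 376.2], [500.7, 76.9], [50.6, 33.7]]
bar ends side [[373.8, 423.7], [142.3, 373.8], [436.4, 218.2], [217.0, 173.3]] top [[105.5, 324.9], [122.7, 115.5], [381.1, 351.8], [395.7, 141.8]]
```

The tray centre comes out near (539,-257.5), with estimates spread ±3 mm, and yaw is about -5°. First I'll take the board: jaws across the width, at its centre.

Emit:
{"api": "send_rows", "payload": {"moves": [[[30,0,0,-0.2,0],[35,-2,0,0,0],[35,-2,10,0,0],[35,-2,20,0,0],[30,0,25,0,0],[20,0,20,0,0],[0,0,0,0,0]]]}}

```text
t: 15.05
position: [545.6, -2.9, 90.9]
ee_rot: [3.134, -0.154, 0.001]
force: [-1.0, 0.6, -0.4]
opening: 1.001
```

```bash
python3 go.py 531.5 -2.5 40 -5.6
```

```text
t 15.05 pos [545.6  -2.9  90.9] yaw -5.6 tilt -1.0 q [-0.22  0.29  1.79 -0.    1.06 -0.12] F [-1.   0.6 -0.4] open 1.001
tool shift now [-14.2   0.8  50.9] twist -0.0
tool shift after twist [-14.1   1.   50.9]
```

Emit:
{"api": "send_rows", "payload": {"moves": [[[-13,0,0,0,0],[-2,0,18,0,0],[-2,0,20,0,0],[-2,0,10,0,0],[0,0,0,0,0]]]}}

```text
t: 15.55
position: [522.7, -0.3, 42.0]
ee_rot: [3.135, -0.153, -0.003]
force: [-0.4, -0.0, 0.2]
opening: 1.002
```

```bash
python3 go.py 531.5 -2.5 2 -5.6; python3 - <<'E'
from h import *
s=snap("side","8")
crop(s,220,140,340,260,5,"c8.png")
E
```

```text
t 15.55 pos [ 5.227e+02 -3.000e-01  4.200e+01] yaw -5.6 tilt -1.0 q [-0.23  0.33  1.86 -0.    0.95 -0.13] F [-0.4 -0.   0.2] open 1.002
tool shift now [ 9.1  1.2 40. ] twist 0.0
tool shift after twist [ 9.   1.4 40. ]
```

View pics/c8.png

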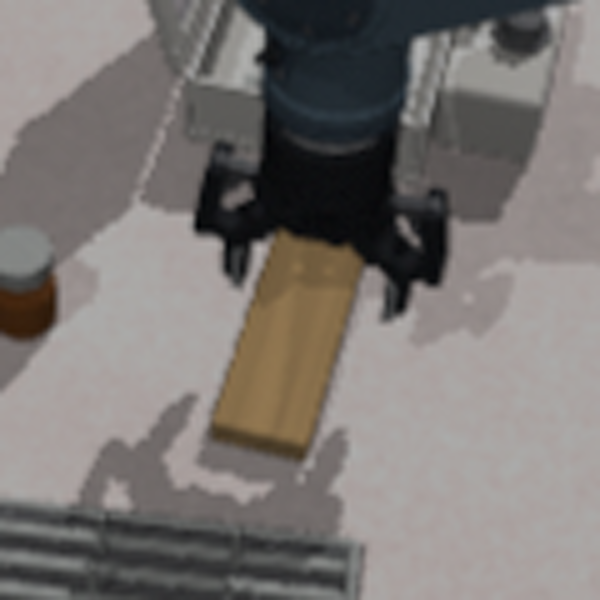

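The fingers straddle the board, tips at (237,275) and (395,310). I'll correct x by +9 and lower.

Emit:
{"api": "send_rows", "payload": {"moves": [[[6,1,4,0,0],[3,0,6,0,0],[0,0,0,0,0]]]}}

```text
t: 15.9
position: [534.9, -2.8, 35.2]
ee_rot: [3.134, -0.153, 0.007]
force: [-0.2, 0.6, -0.4]
opening: 1.002
```

```bash
python3 go.py 531.5 -2.5 2 -5.6
```

```text
t 15.9 pos [534.9  -2.8  35.2] yaw -5.6 tilt -1.0 q [-0.23  0.36  1.84 -0.    0.94 -0.13] F [-0.2  0.6 -0.4] open 1.002
tool shift now [-3.6 -0.1 33.2] twist 0.0
tool shift after twist [-3.4 -0.  33.2]
```

Emit:
{"api": "send_rows", "payload": {"moves": [[[-2,0,8,0,0],[-1,0,8,0,0],[0,0,8,0,0],[0,0,5,0,0],[0,0,2,0,0],[0,0,0,0,0]]]}}

```text
t: 16.5
position: [531.8, -2.7, 1.2]
ee_rot: [3.134, -0.153, 0.006]
force: [0.4, -0.4, -0.1]
opening: 1.0
```

```bash
python3 go.py 531.5 -2.5 1 -5.6
```

```text
t 16.5 pos [531.8  -2.7   1.2] yaw -5.6 tilt -1.0 q [-0.23  0.41  1.85 -0.    0.87 -0.13] F [ 0.4 -0.4 -0.1] open 1.0
tool shift now [-0.3 -0.2  0.2] twist 0.0
tool shift after twist [-0.3 -0.2  0.2]
```

Emit:
{"api": "send_rows", "payload": {"moves": [[[0,0,0,0,1],[0,0,0,0,1],[0,0,0,0,1],[0,0,0,0,1],[0,0,0,0,1],[0,0,0,0,1]]], "grip_force": 40}}

```text
t: 17.1
position: [532.5, -2.8, 1.9]
ee_rot: [3.133, -0.153, 0.008]
force: [0.3, 0.2, -1.9]
opening: 0.691
```

Emit:
{"api": "send_rows", "payload": {"moves": [[[0,0,-10,0,1],[0,0,-20,0,1],[0,0,-25,0,1],[0,0,-10,0,1],[0,0,0,0,1]]]}}

```text
t: 17.6
position: [531.2, -2.3, 70.0]
ee_rot: [3.134, -0.153, 0.005]
force: [0.3, 0.4, -1.9]
opening: 0.692
```

```bash
python3 go.py 539 -257.5 130 -5; python3 - <<'E'
from h import *
s=snap("side","9")
crop(s,220,140,340,260,5,"c9.png")
E
```

```text
t 17.6 pos [531.2  -2.3  70. ] yaw -5.6 tilt -1.0 q [-0.23  0.29  1.84 -0.    1.01 -0.13] F [ 0.3  0.4 -1.9] open 0.692
tool shift now [ 32.8 253.5 -58.9] twist -0.6
tool shift after twist [ 30.  253.6 -60. ]
```

View pics/c9.png

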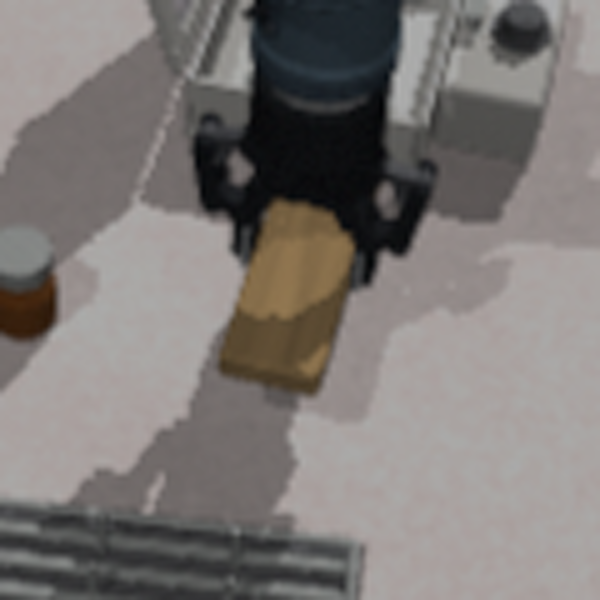

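The board is held level between the jaws (opening 0.69, about 59 mm). Carrying it over the tray.

Emit:
{"api": "send_rows", "payload": {"moves": [[[0,0,-30,0,1],[0,0,-25,0,1],[0,25,0,0,1],[0,30,0,0,1],[4,30,0,-0.6,1],[4,30,0,0,1],[4,30,0,0,1],[4,30,0,0,1],[4,30,0,0,1],[4,25,0,0,1],[0,10,0,0,1],[0,0,0,0,1]]]}}

```text
t: 18.85
position: [525.4, -248.1, 111.5]
ee_rot: [-3.134, 0.132, 0.026]
force: [0.6, -0.6, -1.8]
opening: 0.694
```

```bash
python3 go.py 539 -257.5 100 -5
```

```text
t 18.85 pos [ 525.4 -248.1  111.5] yaw -4.8 tilt -0.9999 q [-0.64  0.34  1.67 -0.01  1.15 -0.56] F [ 0.6 -0.6 -1.8] open 0.694
tool shift now [14.5  8.3 11.2] twist 0.2
tool shift after twist [14.4  8.2 11.5]
```

Emit:
{"api": "send_rows", "payload": {"moves": [[[6,4,10,0,1],[6,4,10,0,1],[2,0,8,0,1],[0,0,6,0,1],[0,0,0,0,1]]]}}

```text
t: 19.35
position: [538.3, -252.3, 71.6]
ee_rot: [-3.13, 0.127, 0.032]
force: [0.3, 0.7, -0.9]
opening: 0.688
```

```bash
python3 go.py 539 -257.5 50 -5; python3 - <<'E'
from h import *
t=snap("top","10");s=snap("side","10")
cv2.imwrite("pics/c10t.png",cv2.normalize(cv2.resize(t["pixels"][185:260,285:360],None,fx=8,fy=8,interpolation=cv2.INTER_CUBIC),None,0,255,cv2.NORM_MINMAX)); crop(s,250,100,325,175,8,"c10s.png")
E
```

```text
t 19.35 pos [ 538.3 -252.3   71.6] yaw -4.6 tilt -0.9998 q [-0.64  0.42  1.65 -0.    1.09 -0.55] F [ 0.3  0.7 -0.9] open 0.688
tool shift now [ 1.6  5.3 21.6] twist 0.4
tool shift after twist [ 1.2  5.1 21.6]
```

View pics/c10s.png

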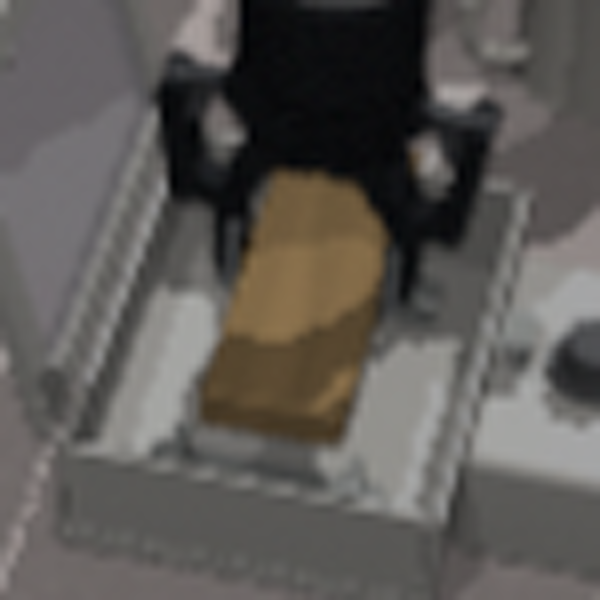

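View pics/c10t.png

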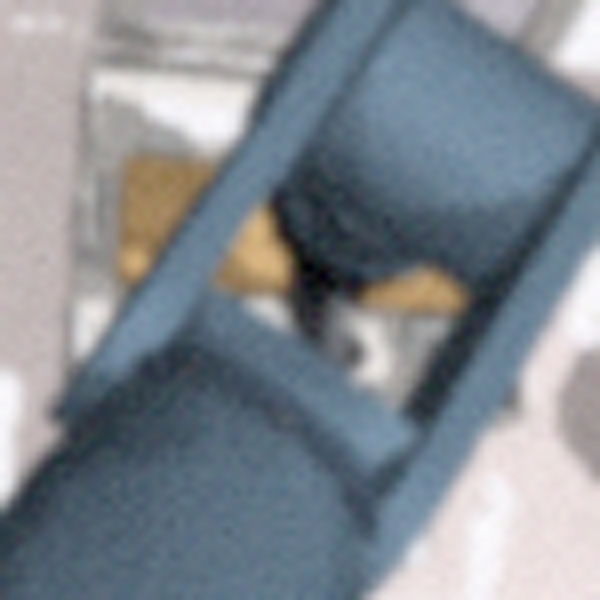

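```bash
python3 - <<'E'
from h import *
s=load("side10");t=load("top10")
f=lambda x:np.round(x,1)
S=lambda q:(250+q[0]/8,100+q[1]/8);T=lambda q:(285+q[0]/8,185+q[1]/8)
for n,q in dict(bl=(202,418),br=(340,443)).items(): print(n,f(onz(s,S(q),70)))
for n,q in dict(tl=(208,398),tr=(345,425)).items(): print(n,f(onz(s,S(q),90)))
for n,q in dict(l=(182,432),r=(358,462)).items(): print("lug",n,f(onz(s,S(q),36)))
print("top end corners", f(onz(t,T((123,155)),90)),f(onz(t,T((120,280)),90)),f(onz(t,T((465,305)),90)))
E
```

```text
bl [ 571.3 -175.5   70. ]
br [ 514.4 -172.4   70. ]
tl [ 568.7 -167.3   90. ]
tr [ 512.8 -163.    90. ]
lug l [ 581.7 -199.4   36. ]
lug r [ 507.  -196.5   36. ]
top end corners [ 570.6 -169.6   90. ] [ 513.8 -167.5   90. ] [ 502.7 -322.9   90. ]
```

Comparing the board's near end with the near lugs in the same view, the board needs about +3 mm in x and -7 mm in y. That makes the TCP target (541,-259.5). I'll go lower and look again above the lugs.

Emit:
{"api": "send_rows", "payload": {"moves": [[[1,4,5,0,1],[1,2,7,0,1],[0,1,7,0,1],[0,0,3,0,1],[0,0,0,0,1]]]}}

```text
t: 19.95
position: [540.5, -260.9, 50.1]
ee_rot: [-3.133, 0.127, 0.027]
force: [-0.5, -0.5, -2.2]
opening: 0.691
```

```bash
python3 go.py 541 -259.5 44 -4.7; python3 - <<'E'
from h import *
s=snap("side","11")
crop(s,250,100,325,175,8,"c11s.png")
E
```

```text
t 19.95 pos [ 540.5 -260.9   50.1] yaw -4.6 tilt -0.9998 q [-0.64  0.46  1.64 -0.01  1.05 -0.56] F [-0.5 -0.5 -2.2] open 0.691
tool shift now [ 0.5 -1.4  6.1] twist 0.1
tool shift after twist [ 0.4 -1.5  6.1]
```

View pics/c11s.png

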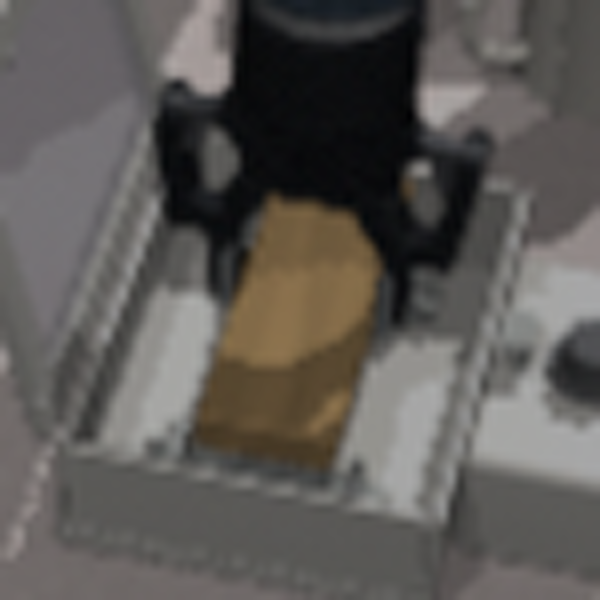

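```bash
python3 - <<'E'
from h import *
s=load("side11")
f=lambda x:np.round(x,1)
S=lambda q:(250+q[0]/8,100+q[1]/8)
for n,q,z in [("bl",(192,445),49),("br",(330,468),49),("tl",(197,423),69),("tr",(335,447),69),("lugl",(182,432),36),("lugr",(358,462),36)]: print(n,f(onz(s,S(q),z)))
# far end / predicted outline of board for the TCP belief
y=np.radians(-4.6);R=np.array([[np.cos(y),-np.sin(y)],[np.sin(y),np.cos(y)]])
for z in(49,69): print(f((proj(s,[np.r_[np.array([540.5,-260.9])+R@np.array([a,85]),z] for a in(30,-30)])-[250,100])*8).tolist())
p=s["pixels"][140:165,265:300].astype(int);
E
```

```text
bl [ 575.1 -180.    49. ]
br [ 517.5 -178.1   49. ]
tl [ 573.  -173.3   69. ]
tr [ 516.1 -170.8   69. ]
lugl [ 581.7 -199.4   36. ]
lugr [ 507.  -196.5   36. ]
[[186.5, 446.7], [328.8, 475.6]]
[[188.8, 412.4], [332.7, 441.4]]
```

The match is now within about 1 mm in x and 3 mm in y. Lowering gently.

Emit:
{"api": "send_rows", "payload": {"moves": [[[0.5,0,5,0,1],[0,0,5,0,1],[0,0,4,0,1],[0,0,2,0,1],[0,0,0,0,1]]]}}

```text
t: 20.5
position: [540.9, -260.9, 33.2]
ee_rot: [-3.133, 0.127, 0.026]
force: [-0.3, 1.3, -1.3]
opening: 0.687
```

```bash
python3 go.py 541 -261 26 -4.7
```

```text
t 20.5 pos [ 540.9 -260.9   33.2] yaw -4.6 tilt -0.9998 q [-0.64  0.49  1.65 -0.01  1.02 -0.56] F [-0.3  1.3 -1.3] open 0.687
tool shift now [0.2 0.1 7.2] twist 0.1
tool shift after twist [0.1 0.1 7.2]
```

The board's bottom is below the lug tops with no side force, so it is between the lugs.

Emit:
{"api": "send_rows", "payload": {"moves": [[[0,0,3,0,1],[0,0,2,0,1],[0,0,1.5,0,1],[0,0,1,0,1],[0,0,0,0,1]]]}}

```text
t: 21.0
position: [541.3, -261.0, 26.5]
ee_rot: [-3.133, 0.127, 0.025]
force: [-1.4, 0.3, 1.0]
opening: 0.691
```

```bash
python3 go.py 541 -261 25.5 -4.7
```

```text
t 21.0 pos [ 541.3 -261.    26.5] yaw -4.6 tilt -0.9999 q [-0.64  0.5   1.65 -0.01  1.01 -0.56] F [-1.4  0.3  1. ] open 0.691
tool shift now [-0.2  0.1  1.1] twist 0.1
tool shift after twist [-0.3  0.1  1. ]
```

Contact shows (Fz from -1.3 to +1.0 N) at the expected height. I'll seat it a touch more, release, and rise.

Emit:
{"api": "send_rows", "payload": {"moves": [[[0,0,1,0,1],[0,0,0,0,0.5],[0,0,0,0,0],[0,0,0,0,0],[0,0,0,0,0],[0,0,-6,0,0],[0,0,-15,0,0],[0,0,-30,0,0],[0,0,-40,0,0],[0,0,-40,0,0],[0,0,0,0,0]]]}}

```text
t: 22.1
position: [543.9, -262.2, 165.9]
ee_rot: [-3.134, 0.127, 0.022]
force: [1.2, -0.5, -0.0]
opening: 1.001
```

Emit:
{"api": "send_rows", "payload": {"moves": [[[-30,0,0,0,0],[-40,0,0,0,0],[-40,0,0,0,0],[-40,0,0,0,0],[-40,0,0,0,0],[0,0,0,0,0]]]}}

```text
t: 22.7
position: [350.6, -246.8, 173.6]
ee_rot: [3.136, -0.122, -0.009]
force: [0.5, 0.5, 0.1]
opening: 0.999
```

```bash
python3 go.py 541 -261 25.5 -4.7; python3 - <<'E'
from h import *
t=snap("top","12");s=snap("side","12")
a=cv2.normalize(cv2.resize(t["pixels"][185:260,290:360],None,fx=5,fy=5,interpolation=cv2.INTER_CUBIC),None,0,255,cv2.NORM_MINMAX)
b=cv2.resize(s["pixels"][105:180,250:330],None,fx=5,fy=5,interpolation=cv2.INTER_CUBIC)
cv2.imwrite("pics/c12.png",np.hstack([a,b]));cv2.imwrite("pics/c12full.png",s["pixels"])
f=lambda x:np.round(x,1)
for c,roi in((t,(290,185,360,260)),(s,(250,105,330,180))):
    x0,y0,x1,y1=roi; p=c["pixels"][y0:y1,x0:x1].astype(int)
    m=(p[...,2]-p[...,0]>30).astype(np.uint8); n,l,st,ce=cv2.connectedComponentsWithStats(m)
    k=1+np.argmax(st[1:,4]); cs=cv2.findContours((l==k).astype(np.uint8),0,1)[0][0]
    r=cv2.minAreaRect(cs+np.array([x0,y0])); bp=cv2.boxPoints(r)
    W=np.array([onz(c,q,44)[:2] for q in bp]); print(f(onz(c,ce[k]+[x0,y0],44)),f(W).tolist(),f(W.mean(0)))
E
```

```text
t 22.7 pos [ 350.6 -246.8  173.6] yaw -4.5 tilt -1.0 q [-0.89 -0.09  2.01 -0.01  1.22 -0.81] F [0.5 0.5 0.1] open 0.999
tool shift now [191.8  -1.1 146.9] twist 0.2
tool shift after twist [190.9  -1.5 148.1]
[ 539.  -258.7   44. ] [[517.4, -172.5], [576.0, -178.6], [560.9, -345.7], [502.5, -338.7]] [ 539.2 -258.9]
[ 541.  -255.9   44. ] [[576.8, -179.1], [562.8, -357.0], [501.4, -339.6], [519.8, -165.0]] [ 540.2 -260.2]
```

View pics/c12.png

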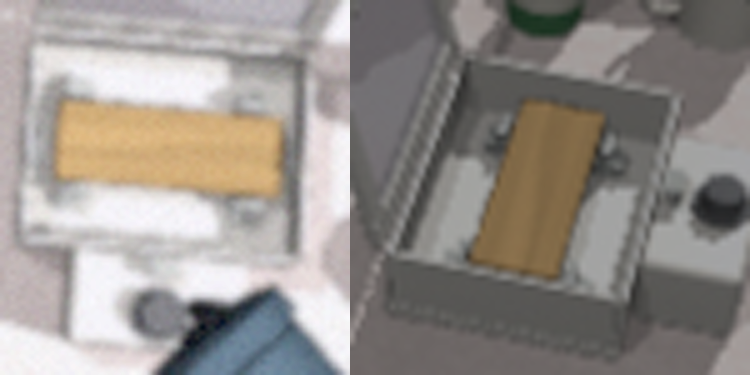

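View pics/c12full.png

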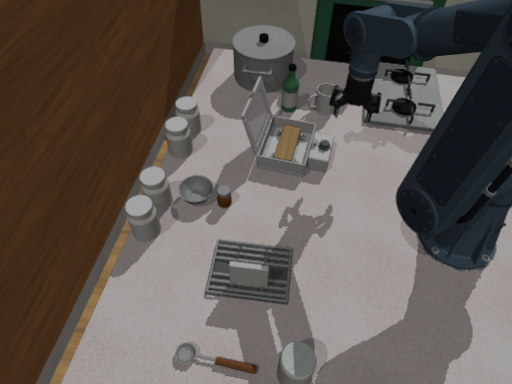

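The board lies between the lugs with the lid open, and everything else looks unmoved. One last check: the two ends' heights by triangulation, to rule out an end sitting on an end lug.

```bash
python3 - <<'E'
from h import *
s=load("side12");t=load("top12")
S=lambda q:(250+(q[0]-350)/5,105+q[1]/5);T=lambda q:(290+q[0]/5,185+q[1]/5)
for n,a,b in [("far back",(283,118),(525,100)),("far front",(280,195),(605,115)),("near back",(58,99),(470,258)),("near front",(55,178),(560,277))]:
    P,e=tri(t,T(a),s,S(b)); print(n,P.round(1),round(e,1))
b0=load("side0")["pixels"][230:330,200:300].astype(int); b1=s["pixels"][230:330,200:300].astype(int)
# trivet top-face brightness centroid before/after
for b in(b0,b1):
    ys,xs=np.where((b.min(2)>150)&(np.indices(b.shape[:2])[0]<65)&(np.indices(b.shape[:2])[1]>25)&(np.indices(b.shape[:2])[1]<72)); print(len(xs),xs.mean().round(1),ys.mean().round(1))
E
```

```text
far back [ 560.9 -347.6   39.7] 0.0
far front [ 503.  -343.7   39.2] 0.3
near back [ 574.5 -178.4   46.1] 0.4
near front [ 514.7 -175.6   43.3] 1.1
569 50.1 12.3
437 46.5 12.7
```

Neither end is raised by the 12 mm a lug would cause, so the board is flat on the bars. Handing in.

```bash
python3 - <<'E'
from bench import *
print(job_done()); print(get_state()["t"])
E
```

```text
the job is handed in; nothing more can be done
None
the job is handed in; nothing more can be done
```

I handed the job in at about 23 s of the 72 s allowed; no verdict was reported.

**What I did:** I pressed the button and the lid sprang open. I lifted the board from the rack, stood it on edge on the bare counter, let go and tipped it flat. Then I took it by its long edges, lowered it between the lugs until it touched at the expected height, released it and withdrew.

**What the last checks showed:**
- **Lid:** it is open in both camera views.
- **Position:** the board's centre measured about (539–540, -259 to -260) mm. My tray-centre estimates ranged over x 537–540 and y -255 to -263, so it should be within about 5 mm.
- **Direction:** the board's length is along the tray's within about 1°.
- **Robot:** the gripper was open and clear, with no force on the tool.
- **Other things:** the tile and the other kitchen things look unmoved by eye.

**What disagreed:**
- **Tray centre:** the cameras differed by up to about 8 mm in y.
- **End heights:** the two ends triangulated at about 40 and 45 mm, where 44 mm was expected. That is within a pixel or two of picking error. An end on a lug would stand 12 mm higher, so I took the board as flat.
- **Tile:** a quick brightness check shifted by 3.6 pixels between the first and last pictures. I took this to be changed shadow and did not confirm it.

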